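# Shift the etching press into slow feed

### The job

Change the etching press from fast to slow forward feed: with the fingertips, push the feed lever back out of the far outer slot of its H-gate to neutral, across to the leg on the roller side, and then forward, fully home, into the far slot of that leg. Only push it, gently and from one side at a time: do not grip the lever or force it, and leave the things standing around the press where they are.

Things in the scene. Friction and masses are not known exactly. Their poses are not given: they have to be found in the camera images.
- press: Dark green motor-driven etching press, bolted down. Origin on the table, straight under the middle of the lever's gate. x: along the bed's travel, away from the robot ('far'; yaw within 0.35 rad of straight ahead); z up; rollers and bed lie on its -y side ('roller side'), +y is the outer side. All positions below are in this frame, mm. Base plate x -130 to 130, y -525 to 105, top at z 18.
- deck (a point): Point (0, 70, 110) on the flat top of the press's gear case. The case spans x -120 to 120, y -130 to 85, its top at z 110; breather cap at (-90, -95) up to z 132; motor beyond the case, x 120 to 256, y -98 to 18, up to z 153. Axes as the press's.
- frame_top (a point): Point (0, -210, 250) on top of the roller stand's side frame nearest the lever. Frames at y -220 to -200 and -490 to -470, x -75 to 75, 250 high, each with a T-handled screw up to z 310; bed x -170 to 290, y -463 to -227, z 125 to 137.
- gate_mid (a point): Middle of the H-gate on the gate plate's top face, z 125 (aluminium plate 112 x 100 mm; 3 mm bolt heads at its corners). Slots 20 mm wide: two legs along x, centred at y +19 (outer) and y -19 (roller side), each from x -34 to 34, joined at x = 0 by one cross slot along y (neutral): four slots, the near and far end of each leg. Tooth corners between the legs are rounded to 5 mm.
- lever: Feed lever: 12 mm steel rod standing out of the gate, 36 mm black ball knob on top. Origin: its two crossed pivots, at (0, 0, 45); z up along the rod. The gate's slots guide the rod (about 3.5 mm play each side, some 7 mm at the knob); it changes legs only through the cross slot. Stiff pivots: it stays where it is left and takes 3 to 5 N at the knob to move.
- knob (a point): Centre of the ball knob (36 mm across), 170 mm up the rod from the pivots: 215 mm above the table when upright, about 202 mm in the four slots. From the pivots, in the press's frame: 170 mm x (cos(select) sin(shift), -sin(select), cos(select) cos(shift)).
- shift (a joint): Lever's tilt along the press's x (rad): 0 in the cross slot (neutral), positive far, negative near; the leg ends stop it at about +0.32 and -0.32. It starts in the far half of the outer leg, 0.14 to 0.30.
- select (a joint): Lever's tilt across (rad): about -0.23 in the outer leg (where it starts), +0.23 in the roller-side leg, 0 halfway along the cross slot.
- ink_jar: Bystander: small glass ink jar with metal lid, 50 mm wide, 46 mm high, standing on the gear case's deck, beyond the gate on the roller side. Origin under its middle.
- tube_tall: Bystander: black acrylic paint tube standing on its white cap, 54 mm wide, 175 mm high. Origin under its middle.
- tube_small: Bystander: white paint tube standing on its black cap, 54 mm wide, 151 mm high. Origin under its middle.
- glue: Bystander: white glue bottle with a pointed nozzle, 42 mm wide, 141 mm high. Origin under its middle.
- flask: Bystander: lilac drinking flask, 68 mm wide, 215 mm high. Origin under its middle.
- brayer: Bystander: ink roller lying on the table, about 190 x 112 mm, 33 mm high, handle to its -x. Origin under its middle.
- marker: Bystander: paint marker lying along its x, 140 mm long, 17 mm high. Origin near its middle, on the table.

How it is judged:
By the outcome, as a careful person would: the job done as asked, in the order asked, and still so for the second after the job is handed in, with the robot touching nothing.
It also fails if it takes over 48 s, if anything falls off the work surface, if the arm or the gripper's body presses on something with over 40 N, if the wrist force passes 120 N, or if a joint passes its speed limit or range.

### The arm

A 6-joint arm with a two-finger parallel gripper is mounted at the origin on the work surface. World frame = base frame: x ahead of the robot, y to its left, z up, the work surface at z = 0. Lengths are in m, angles in rad, forces in N, time in s.
With the tool pointing down it reaches from about 0.35 to 0.875 m from the base axis. Payload 4.2 kg.
Tool frame: the origin (TCP) lies midway between the tips of the shut fingers; the grasp point (between the pads) lies bot.pinch_z behind it (bot.pinch_z is the distance from the TCP to the grasp point, in m); z points along the fingers, y is the line along which they close (so a half turn about z gives the same grasp; the last joint's range is limited). The gripper opens to 87 mm and grips with 3 to 60 N. Pads are 19 mm wide; open, the fingers measure 117 mm over their backs; the gripper's body (75 mm by 190 mm) begins 51 mm behind the grasp point.
Start: joints at [-1.013, 0.385, 0.008, 0, -1.194, -0.259], TCP at [0.184, -0.597, 0.223] pointing down, gripper open.
Joint ranges: [-3.14, 3.14], [-1.21, 2.06], [-1.07, 1.41], [-3.16, 2.05], [-2.99, -0.16], [-3.1, 3.1]. Speed limits (rad/s): [2.79, 2.79, 3.14, 3.14, 3.14, 3.14].

### API

Orientations are given as a rotation vector (axis times angle).
In Python, from plant import bot gives the robot as it stands.
- The arm moves only by the tool move_arm, never from a script. Its argument "rows" is a list of rows, each a list of 3 entries, a list of its own where there are three numbers: the shift along the tool's x, y, z in m, then the turn, a rotation vector about the tool's x, y, z in units of 5 degrees (1.0 is 5 degrees), then the gripper command: -1 is shut, 1 is fully open, values between are in proportion. In form: [[[dx, dy, dz], [rx, ry, rz], hand], ...]. A call has 1 to 10 rows; each row is the pose to reach, as a shift and turn from the pose commanded when the call began, along the tool's axes at that moment; what a row does not reach only later rows make up. A row lasts 1/10 s, in which the tool goes at most 50 mm and 8.59 degrees, less where a joint would pass 70% of its speed; a pose out of reach is approached as far as the arm can. A call with a gripper value outside its range is refused whole. The fingers move at their own pace and stop on an object; "grip_force" is the grip in N (left out, the last holds). Time passes only in rows, so rows that repeat a pose let the fingers close. It gives the time, the measured TCP pose, the force, the opening and the grip force at its end, in the units of the state.
- bot.state(): the state, without advancing time (a new reading comes with each control period).
- bot.grab_frame(name): name is "scene" or "top" or "wrist"; returns the picture (480x640x3 uint8, blue, green, red); there is no depth.
- bot.get_calibration(name): a dict with "mtx" (3x3 intrinsics, pixels), "extrinsics" (4x4, takes a point from camera to world coordinates); the wrist camera has in their place "mount" (4x4, takes a point from camera to tool coordinates, whose origin is the TCP and whose axes are the flange's). Camera axes: x right, y down, z forward; pixel columns grow to the right and rows downward; lengths in m; the calibration is good to about 2 mm. A picture is of the moment at which its call begins: read the wrist's pose just before it. get_calibration takes no time and is no camera call.
- bot.finish_job(): hands the job in; it is judged then, once.
Trained networks look in the newest picture that a camera, given by its name, has taken for a name from the list of things; names that differ only in an ending like _2 or _b are one class to them, and where a whole thing is asked for, a point or a joint stands for the part that bears it (a point fixed in the world has none). Each returns a list of dicts, best first, with "conf" (0 to 1); they miss things now and then, are a little off and sometimes report something else, mostly with a low value. They report only what shows in the picture. A call takes as long as a camera call.
- bot.recognise(camera, thing): "point" ([x, y, z] in m, in world coordinates, good to about 4 mm: the middle of the surface that is visible of it).
- bot.mark_of(camera, thing): "point" ([x, y, z] in m, in world coordinates, good to about 4 mm: a listed point, or the origin of a listed thing).
The state is a dict: "t": time; "qpos": joint angles; "joint_velocities": joint speeds; "effort": joint torques, N m; "tool_pos": TCP position; "eef_rot": TCP orientation; "contact_force": force on the tool from outside, world axes, zero at the start; "wrist_torque": the same for the moment, N m; "finger_gap": opening from 0.0 (shut) to 1.0 (fully open); "grasp_force": force on a finger pad.
Only numpy, scipy, OpenCV 4.12 (cv2) and the standard library are available. Lean on these libraries where they do the work, as an engineer would, in place of code of your own. Each camera call takes 0.05 s, during which the arm holds its last target. There are 200 camera calls.

## Working session

There is one attempt and no reset: what is moved stays moved. The work goes in short steps, Python scripts to look and compute and a tool call to move; the robot and the scene stay as the last step left them, time stands still between calls to the robot, and variables do not carry over. Pictures are saved under pics/ and viewed, at most 10 in all, crops included, and the job is handed in when it is done.

Besides the shell and the picture viewer there is one more tool, called after "Call:" as name(argument=value, ...) on one line, values as JSON. move_arm: Moves the arm, as the interface text tells. Its arguments: {"type":"object","properties":{"rows":{"type":"array","items":{"type":"array"}},"grip_force":{"type":"number"}},"required":["rows"]}

```bash
mkdir -p pics
cat > h.py <<'E'
import numpy as np,cv2
from scipy.spatial.transform import Rotation as R
from plant import bot
def best(c,n,f='mark_of'):
    r=getattr(bot,f)(c,n); return [(np.round(q['point'],4).tolist(),round(q['conf'],2)) for q in r[:2]]
E
python3 - <<'E'
from h import *
s=bot.state();print(s['t'],s['tool_pos'],s['eef_rot'],bot.pinch_z)
for c in('scene','top'):
    cv2.imwrite(f'pics/{c}1.png',bot.grab_frame(c))
    for n in ('press','deck','frame_top','gate_mid','lever','knob','ink_jar','tube_tall','tube_small','glue','flask'): print(c,n,best(c,n))
print(bot.state()['t'])
E
```

```text
0.0 [ 0.18380374 -0.59673697  0.22148141] [ 0.46719717 -3.106292   -0.00330296] 0.0187
scene press [([0.569, 0.0928, 0.0021], 0.65)]
scene deck [([0.5668, 0.1643, 0.1068], 0.93)]
scene frame_top [([0.5688, -0.1187, 0.2485], 0.85)]
scene gate_mid [([0.5658, 0.0944, 0.1262], 0.58), ([0.6346, 0.2691, 0.0024], 0.47)]
scene lever [([0.5705, 0.0915, 0.0441], 0.78)]
scene knob [([0.7187, 0.3191, -0.0035], 0.74), ([0.6123, 0.1365, 0.2019], 0.55)]
scene ink_jar [([0.6571, 0.0074, 0.1111], 0.82)]
scene tube_tall [([0.6348, 0.2693, 0.0037], 0.79)]
scene tube_small [([0.5123, 0.2736, 0.0067], 0.97), ([0.5708, 0.0909, 0.0417], 0.59)]
scene glue [([0.7192, 0.3212, 0.0007], 0.83), ([0.5672, 0.092, 0.041], 0.28)]
scene flask [([0.5874, 0.4128, -0.0002], 0.93)]
top press [([0.5724, 0.1006, -0.0029], 0.57)]
top deck [([0.5686, 0.1636, 0.1099], 0.86)]
top frame_top [([0.5695, -0.1155, 0.2482], 0.58)]
top gate_mid [([0.5684, 0.0928, 0.1291], 0.72), ([0.6341, 0.2692, 0.0017], 0.26)]
top lever [([0.5679, 0.0929, 0.0388], 0.66)]
top knob [([0.6153, 0.1323, 0.2006], 0.64)]
top ink_jar [([0.6589, 0.0035, 0.1096], 0.79)]
top tube_tall [([0.6359, 0.2682, 0.0013], 0.84), ([0.6164, 0.133, 0.2003], 0.52)]
top tube_small [([0.5075, 0.2716, -0.0015], 0.96), ([0.6166, 0.1342, 0.1984], 0.46)]
top glue [([0.7221, 0.3212, -0.0033], 0.94)]
top flask [([0.5788, 0.4143, -0.0032], 0.89)]
1.2
```

View pics/scene1.png

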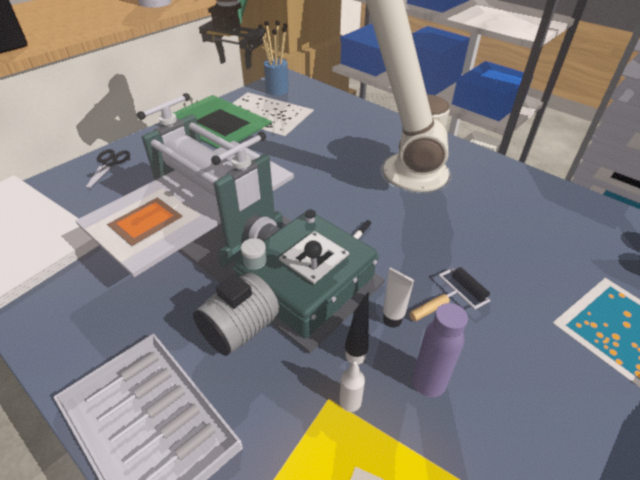

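View pics/top1.png

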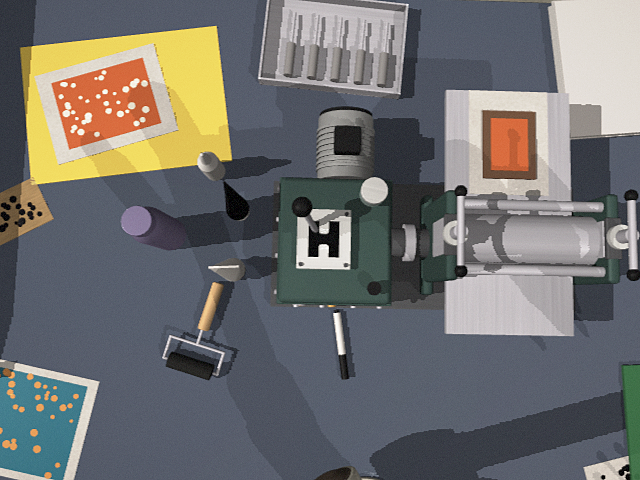

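The press sits at about (0.568, 0.0935) with yaw ≈ 0. In the top view the knob at pixel (302, 207) agrees with the networks' (0.614, 0.134). The T-screws of the roller stand, at columns 460 and 633, have to be cleared from above.

```bash
cat >> h.py <<'E'
def rel(p,yaw=0):
    "shift in tool axes and turn units to a world point, tool down, tool x = -world x turned by yaw"
    s=bot.state();M=R.from_rotvec(s['eef_rot']).as_matrix()
    T=np.array([[-np.cos(yaw),-np.sin(yaw),0],[-np.sin(yaw),np.cos(yaw),0],[0,0,-1]]).T
    return np.round(M.T@(np.array(p)-s['tool_pos']),4).tolist(),np.round(R.from_matrix(M.T@T).as_rotvec()/np.radians(5),2).tolist()
E
python3 - <<'E'
from h import *
for p in ([.2,-.56,.39],[.45,-.25,.39],[.657,.134,.39]): print(rel(p))
E
```

```text
([-0.0263, 0.0309, -0.1674], [-0.0, -0.0, 3.42])
([-0.3564, 0.2536, -0.1674], [-0.0, -0.0, 3.42])
([-0.6673, 0.5597, -0.1675], [-0.0, -0.0, 3.42])
```

Call:
move_arm(rows=[[[0,0,-0.05],[0,0,0],-1],[[0,0,-0.1],[0,0,1],-1],[[-0.01,0.01,-0.15],[0,0,2],-1],[[-0.026,0.03,-0.168],[0,0,3.42],-1],[[-0.06,0.055,-0.168],[0,0,3.42],-1],[[-0.1,0.082,-0.168],[0,0,3.42],-1],[[-0.14,0.11,-0.168],[0,0,3.42],-1],[[-0.18,0.137,-0.168],[0,0,3.42],-1],[[-0.22,0.164,-0.168],[0,0,3.42],-1],[[-0.22,0.164,-0.168],[0,0,3.42],-1]], grip_force=10)

```text
t: 2.2
tool_pos: [0.3487, -0.3722, 0.391]
eef_rot: [-0.011, 3.14, 0.0]
contact_force: [-0.8, -0.2, -0.1]
finger_gap: 0.172
grasp_force: 0.0
```

Run:
```python
from h import *
s=bot.state();print(s['t'],s['tool_pos'],s['eef_rot'],s['finger_gap'],s['qpos'])
for p in ([.45,-.2,.39],[.657,.134,.39]): print(rel(p))
```

```text
2.2 [ 0.34865079 -0.37221352  0.39095281] [-1.14127797e-02  3.13985734e+00  3.81613577e-04] 0.17150199451650391 [-5.00030812e-01  1.11606021e-01  5.37148536e-02 -1.04223018e-03
 -1.51152087e+00 -1.06343491e+00]
([-0.1026, 0.1715, 0.0012], [0.0, 0.02, 0.08])
([-0.312, 0.504, 0.0016], [0.0, 0.02, 0.08])
```

Clear of the T-screws. Continue to above the far side of the knob.

Call:
move_arm(rows=[[[-0.025,0.04,0],[0,0,0],-1],[[-0.05,0.08,0],[0,0,0],-1],[[-0.08,0.12,0],[0,0,0],-1],[[-0.105,0.16,0],[0,0,0],-1],[[-0.13,0.2,0],[0,0,0],-1],[[-0.155,0.24,0],[0,0,0],-1],[[-0.18,0.28,0],[0,0,0],-1],[[-0.205,0.32,0],[0,0,0],-1],[[-0.23,0.36,0],[0,0,0],-1],[[-0.255,0.4,0],[0,0,0],-1]])

```text
t: 3.2
tool_pos: [0.6016, 0.0255, 0.3908]
eef_rot: [0.0, 3.141, -0.0]
contact_force: [0.0, -0.5, 0.0]
finger_gap: 0.01
grasp_force: 0.0
```

Call:
move_arm(rows=[[[-0.02,0.035,0],[0,0,0],-1],[[-0.04,0.07,0],[0,0,0],-1],[[-0.06,0.102,0],[0,0,0],-1],[[-0.06,0.102,0],[0,0,0],-1],[[-0.06,0.102,0],[0,0,0],-1]])

```text
t: 3.7
tool_pos: [0.6612, 0.1265, 0.3893]
eef_rot: [0.001, -3.14, 0.002]
contact_force: [-0.2, -0.9, 0.1]
finger_gap: 0.009
grasp_force: 0.0
```

Run:
```python
from h import *
s=bot.state();print(s['t'],s['tool_pos'],s['eef_rot'],s['finger_gap'],s['qpos'])
cv2.imwrite('pics/w1.png',bot.grab_frame('wrist'))
for n in ('gate_mid','knob','deck','lever'): print(n,best('wrist',n))
print(rel([.66,.134,.19]))
```

```text
3.7 [0.66116042 0.12648591 0.38927009] [ 1.41972468e-03 -3.13967066e+00  1.65037928e-03] 0.008547772294664198 [ 4.28778534e-01  4.25682365e-01  4.74585989e-01  1.58557574e-04
 -1.62188428e+00 -1.99866256e+00]
gate_mid [([0.569, 0.094, 0.1206], 0.72), ([0.6346, 0.2707, -0.0017], 0.4)]
knob [([0.613, 0.1292, 0.2041], 0.76)]
deck [([0.5667, 0.1643, 0.1087], 0.85)]
lever []
([0.0007, 0.0089, 0.2016], [0.0, 0.01, -0.01])
```

View pics/w1.png

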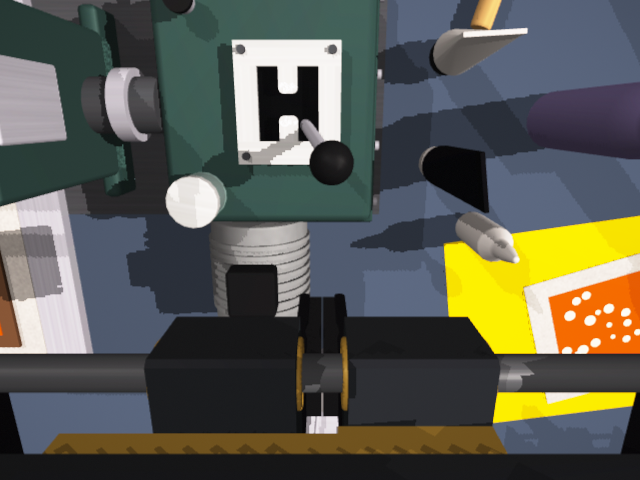

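The wrist view shows the knob at (331, 163) in the far outer slot, with free space on its far side. The gate is square to the tool. Descend on the far side, then push back.

Call:
move_arm(rows=[[[0,0.003,0.04],[0,0,0],-1],[[0,0.005,0.08],[0,0,0],-1],[[0,0.005,0.12],[0,0,0],-1],[[0,0.005,0.16],[0,0,0],-1],[[0,0.005,0.185],[0,0,0],-1],[[0,0.005,0.197],[0,0,0],-1],[[0,0.005,0.197],[0,0,0],-1],[[0,0.005,0.197],[0,0,0],-1]])

```text
t: 4.75
tool_pos: [0.6618, 0.1312, 0.1955]
eef_rot: [-0.0, 3.138, 0.001]
contact_force: [-0.3, 0.6, 0.0]
finger_gap: 0.004
grasp_force: 0.0
```

Call:
move_arm(rows=[[[0.006,0,0],[0,0,0],-1],[[0.012,0,0],[0,0,0],-1],[[0.017,0,0],[0,0,0],-1],[[0.021,0,0],[0,0,0],-1],[[0.025,0,0],[0,0,0],-1],[[0.029,0,0],[0,0,0],-1],[[0.033,0,0],[0,0,0],-1],[[0.037,0,0],[0,0,0],-1],[[0.04,0,0],[0,0,0],-1],[[0.04,0,0],[0,0,0],-1]])

```text
t: 5.75
tool_pos: [0.6222, 0.1321, 0.1954]
eef_rot: [-0.002, 3.136, 0.003]
contact_force: [4.9, 1.3, 4.0]
finger_gap: 0.005
grasp_force: 2.4
```

Run:
```python
from h import *
s=bot.state();print(s['t'],s['tool_pos'],s['contact_force'])
for c in('top','scene','wrist'):
    im=bot.grab_frame(c); print(c,best(c,'knob'))
    if c=='top': cv2.imwrite('pics/t2.png',cv2.resize(im[160:320,240:440],None,fx=3,fy=3))
```

```text
5.75 [0.62220198 0.13207569 0.19540087] [4.94862613 1.29329816 3.97092803]
top [([0.5944, 0.1312, 0.2089], 0.69)]
scene [([0.5934, 0.1364, 0.2078], 0.51)]
wrist [([0.5912, 0.1304, 0.2085], 0.64)]
```

View pics/t2.png

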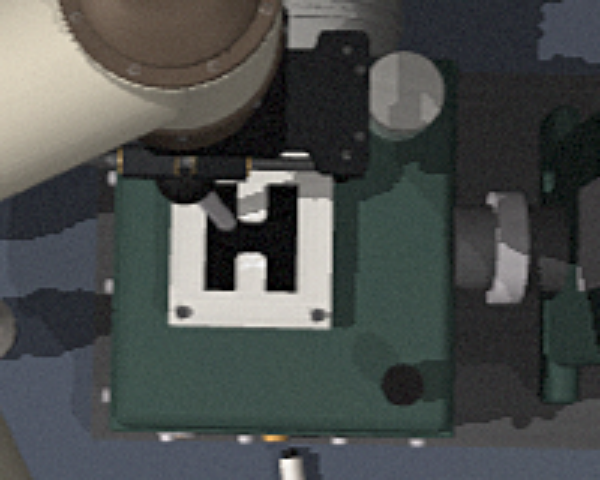

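The crop shows the knob moving with the fingers, at about (185, 190), and the rod nearing the cross slot. 24–25 mm remain to neutral.

Call:
move_arm(rows=[[[0.004,0,0],[0,0,0],-1],[[0.008,0,0],[0,0,0],-1],[[0.012,0,0],[0,0,0],-1],[[0.016,0,0],[0,0,0],-1],[[0.019,0,0],[0,0,0],-1],[[0.022,0,0],[0,0,0],-1],[[0.024,0,0],[0,0,0],-1],[[0.0245,0,0],[0,0,0],-1],[[0.0245,0,0],[0,0,0],-1]])

```text
t: 6.95
tool_pos: [0.596, 0.1312, 0.1935]
eef_rot: [0.0, -3.141, 0.0]
contact_force: [3.4, 0.2, 2.6]
finger_gap: 0.008
grasp_force: 1.7
```

Run:
```python
from h import *
s=bot.state();print(s['t'],s['tool_pos'],s['contact_force'])
for c in('top','scene','wrist'):
    im=bot.grab_frame(c); print(c,best(c,'knob'),best(c,'gate_mid'))
    if c=='top': cv2.imwrite('pics/t3.png',cv2.resize(im[190:290,270:390],None,fx=5,fy=5))
```

```text
6.95 [0.59604982 0.13117332 0.19346252] [3.41820538 0.15557237 2.62145543]
top [([0.5117, 0.2708, -0.0013], 0.54), ([0.5699, 0.1356, 0.2081], 0.45)] [([0.5682, 0.0952, 0.1286], 0.9)]
scene [([0.5652, 0.1344, 0.2104], 0.63)] [([0.5673, 0.0953, 0.1265], 0.63), ([0.3763, 0.3377, 0.0009], 0.31)]
wrist [([0.5681, 0.1298, 0.2075], 0.8), ([0.5763, 0.0879, -0.0011], 0.47)] [([0.5728, 0.094, 0.121], 0.94)]
```

View pics/t3.png

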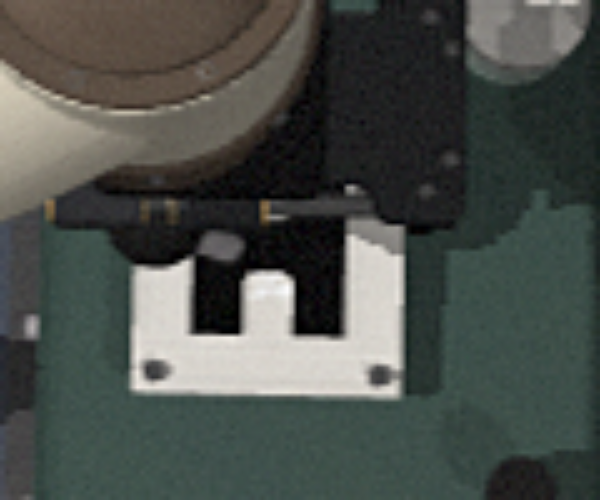

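The crop shows the rod at (222, 245), level with the cross slot. The knob reads x ≈ 0.568, so it is in neutral. Back off and go round to the outer side.

Call:
move_arm(rows=[[[-0.012,0,0],[0,0,0],-1],[[-0.026,0,0],[0,0,0],-1],[[-0.026,0.02,0],[0,0,0],-1],[[-0.026,0.04,0],[0,0,0],-1],[[-0.026,0.057,0.002],[0,0,0],-1],[[-0.01,0.057,0.002],[0,0,0],-1],[[0.01,0.057,0.002],[0,0,0],-1],[[0.028,0.057,0.002],[0,0,0],-1],[[0.028,0.057,0.002],[0,0,0],-1],[[0.028,0.057,0.002],[0,0,0],-1]])

```text
t: 8.4
tool_pos: [0.5679, 0.1893, 0.1918]
eef_rot: [-0.003, 3.141, 0.0]
contact_force: [0.4, -0.3, 0.0]
finger_gap: 0.006
grasp_force: 0.0
```

Call:
move_arm(rows=[[[0,-0.006,0],[0,0,0],-1],[[0,-0.012,0],[0,0,0],-1],[[0,-0.018,0],[0,0,0],-1],[[0,-0.022,0],[0,0,0],-1],[[0,-0.026,0],[0,0,0],-1],[[0,-0.03,0],[0,0,0],-1],[[0,-0.034,0],[0,0,0],-1],[[0,-0.038,0],[0,0,0],-1],[[0,-0.042,0],[0,0,0],-1],[[0,-0.042,0],[0,0,0],-1]])

```text
t: 9.4
tool_pos: [0.5698, 0.1475, 0.1937]
eef_rot: [-0.002, 3.136, 0.005]
contact_force: [-0.2, 4.0, 5.2]
finger_gap: 0.003
grasp_force: 2.7
```

Run:
```python
from h import *
s=bot.state();print(s['t'],s['tool_pos'],s['contact_force'])
for c in('top','scene','wrist'):
    im=bot.grab_frame(c); print(c,best(c,'knob'))
```

```text
9.4 [0.56979387 0.14748207 0.19367532] [-0.20915955  3.98064674  5.17277002]
top [([0.3846, 0.059, -0.0], 0.61)]
scene [([0.5661, 0.1238, 0.2141], 0.76)]
wrist []
```

Call:
move_arm(rows=[[[0,-0.005,0],[0,0,0],-1],[[0,-0.01,0],[0,0,0],-1],[[0,-0.015,0],[0,0,0],-1],[[0,-0.02,0],[0,0,0],-1],[[0,-0.025,0],[0,0,0],-1],[[0,-0.03,0],[0,0,0],-1],[[0,-0.035,0],[0,0,0],-1],[[0,-0.04,0],[0,0,0],-1],[[0,-0.044,0],[0,0,0],-1],[[0,-0.044,0],[0,0,0],-1]])

```text
t: 10.7
tool_pos: [0.5682, 0.1015, 0.1913]
eef_rot: [-0.001, -3.141, 0.001]
contact_force: [0.7, 1.6, 3.0]
finger_gap: 0.005
grasp_force: 1.5
```

Run:
```python
from h import *
s=bot.state();print(s['t'],s['tool_pos'],s['contact_force'])
for c in('top','scene','wrist'):
    im=bot.grab_frame(c); print(c,best(c,'knob'))
    cv2.imwrite(f'pics/{c}4.png',im)
t=cv2.imread('pics/top4.png')[190:290,270:390];s=cv2.imread('pics/scene4.png')[210:310,250:370]
cv2.imwrite('pics/m4.png',cv2.resize(np.hstack([t,s]),None,fx=3.3,fy=3.3))
```

```text
10.7 [0.56816778 0.10148358 0.19132683] [0.68550939 1.5904317  3.04550243]
top [([0.5685, 0.0981, 0.001], 0.16)]
scene [([0.5655, 0.078, 0.2141], 0.75)]
wrist []
```

View pics/m4.png

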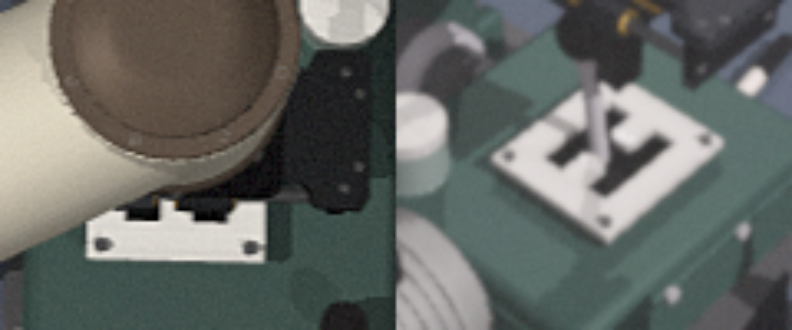

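The scene half shows the rod in the cross slot, between the teeth at (597, 150). 24 mm remain to the roller-side leg.

Call:
move_arm(rows=[[[0,-0.005,0],[0,0,0],-1],[[0,-0.01,0],[0,0,0],-1],[[0,-0.014,0],[0,0,0],-1],[[0,-0.018,0],[0,0,0],-1],[[0,-0.021,0],[0,0,0],-1],[[0,-0.024,0],[0,0,0],-1],[[0,-0.025,0],[0,0,0],-1],[[0,-0.025,0],[0,0,0],-1]])

```text
t: 11.8
tool_pos: [0.568, 0.077, 0.1914]
eef_rot: [0.0, -3.141, 0.0]
contact_force: [0.6, 1.6, -1.5]
finger_gap: 0.005
grasp_force: 1.3
```

Run:
```python
from h import *
s=bot.state();print(s['t'],s['tool_pos'],s['contact_force'])
for c in('top','scene','wrist'):
    im=bot.grab_frame(c); print(c,best(c,'knob'))
```

```text
11.8 [0.56798198 0.07702346 0.19137339] [ 0.5725016   1.58999415 -1.52812771]
top []
scene [([0.567, 0.0516, 0.207], 0.83)]
wrist []
```

Call:
move_arm(rows=[[[0,0.015,0],[0,0,0],-1],[[0,0.03,0],[0,0,0],-1],[[0.016,0.034,0],[0,0,0],-1],[[0.032,0.034,0],[0,0,0],-1],[[0.048,0.034,0.001],[0,0,0],-1],[[0.05,0.015,0.001],[0,0,0],-1],[[0.05,-0.005,0.001],[0,0,0],-1],[[0.05,-0.024,0.001],[0,0,0],-1],[[0.05,-0.024,0.001],[0,0,0],-1],[[0.05,-0.024,0.001],[0,0,0],-1]])

```text
t: 13.1
tool_pos: [0.5187, 0.0538, 0.1909]
eef_rot: [-0.001, 3.141, -0.0]
contact_force: [0.7, -0.2, -0.4]
finger_gap: 0.004
grasp_force: 0.0
```

Run:
```python
from h import *
s=bot.state();print(s['t'],s['tool_pos'],s['contact_force'])
for c in('top','scene','wrist'):
    im=bot.grab_frame(c); print(c,best(c,'knob'))
    cv2.imwrite(f'pics/{c}5.png',im)
t=cv2.imread('pics/top5.png')[190:290,270:390];s=cv2.imread('pics/scene5.png')[210:310,250:370]
cv2.imwrite('pics/m5.png',cv2.resize(np.hstack([t,s]),None,fx=3.3,fy=3.3))
```

```text
13.1 [0.5186528  0.05381673 0.1908664 ] [ 0.6503547  -0.16316983 -0.40183569]
top []
scene [([0.5635, 0.0514, 0.2086], 0.92)]
wrist []
```

View pics/m5.png

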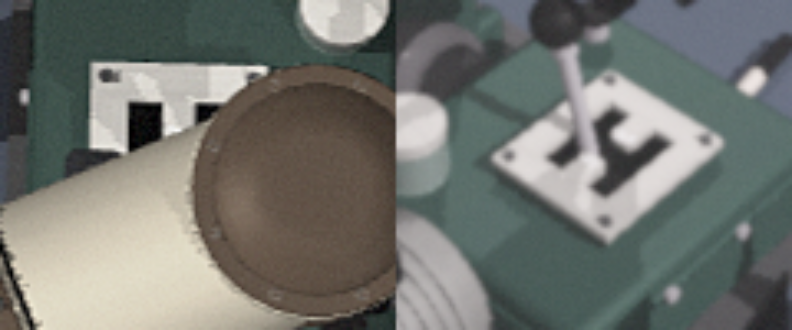

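The rod stands in the roller-side leg at neutral, about (585, 150), and the fingers are on its near side. Push forward.

Call:
move_arm(rows=[[[-0.008,0,0],[0,0,0],-1],[[-0.015,0,0],[0,0,0],-1],[[-0.021,0,0],[0,0,0],-1],[[-0.026,0,0],[0,0,0],-1],[[-0.031,0,0],[0,0,0],-1],[[-0.036,0,0],[0,0,0],-1],[[-0.041,0,0],[0,0,0],-1],[[-0.046,0,0],[0,0,0],-1],[[-0.051,0,0],[0,0,0],-1],[[-0.055,0,0],[0,0,0],-1]])

```text
t: 14.4
tool_pos: [0.5735, 0.0533, 0.1902]
eef_rot: [0.0, -3.141, -0.0]
contact_force: [-2.9, -0.3, 0.7]
finger_gap: 0.012
grasp_force: 1.6
```

Run:
```python
from h import *
s=bot.state();print(s['t'],s['tool_pos'],s['contact_force'])
for c in('top','scene','wrist'):
    im=bot.grab_frame(c); print(c,best(c,'knob'))
```

```text
14.4 [0.57350182 0.05329998 0.19016249] [-2.87490574 -0.26999221  0.67332627]
top []
scene [([0.5961, 0.0527, 0.2061], 0.81), ([0.5093, 0.2689, 0.0094], 0.2)]
wrist [([0.5967, 0.0482, 0.2047], 0.63)]
```

Call:
move_arm(rows=[[[-0.004,0,0],[0,0,0],-1],[[-0.007,0,0],[0,0,0],-1],[[-0.01,0,0],[0,0,0],-1],[[-0.013,0,0],[0,0,0],-1],[[-0.015,0,0],[0,0,0],-1],[[-0.016,0,0],[0,0,0],-1],[[-0.017,0,0],[0,0,0],-1]])

```text
t: 15.4
tool_pos: [0.5902, 0.0531, 0.1903]
eef_rot: [0.0, -3.141, 0.0]
contact_force: [-3.4, -1.1, -2.8]
finger_gap: 0.002
grasp_force: 1.9
```

Call:
move_arm(rows=[[[-0.001,0,0],[0,0,0],-1],[[-0.002,0,0],[0,0,0],-1]])

```text
t: 15.6
tool_pos: [0.5922, 0.0532, 0.1905]
eef_rot: [0.0, -3.141, 0.0]
contact_force: [-3.8, -0.1, -2.7]
finger_gap: 0.006
grasp_force: 1.9
```

Run:
```python
from h import *
s=bot.state();print(s['t'],s['tool_pos'],s['contact_force'])
for c in('scene','wrist'):
    im=bot.grab_frame(c); print(c,best(c,'knob'))
```

```text
15.6 [0.59221363 0.05317537 0.19049682] [-3.83798968 -0.12700875 -2.71593933]
scene [([0.6148, 0.0521, 0.2019], 0.64), ([0.5666, 0.0942, 0.1231], 0.54)]
wrist [([0.6132, 0.0465, 0.2007], 0.55)]
```

Still moving freely and not at the stop. Continue in 1 mm steps, watching the force.

Call:
move_arm(rows=[[[-0.001,0,0],[0,0,0],-1],[[-0.002,0,0],[0,0,0],-1],[[-0.003,0,0],[0,0,0],-1]])

```text
t: 16.1
tool_pos: [0.5953, 0.0533, 0.1904]
eef_rot: [0.0, -3.141, 0.0]
contact_force: [-4.6, -0.4, -3.7]
finger_gap: 0.006
grasp_force: 2.1
```

Call:
move_arm(rows=[[[-0.001,0,0],[0,0,0],-1],[[-0.001,0,0],[0,0,0],-1]])

```text
t: 16.3
tool_pos: [0.596, 0.0532, 0.1903]
eef_rot: [0.0, -3.141, 0.0]
contact_force: [-5.4, -0.9, -3.4]
finger_gap: 0.002
grasp_force: 2.4
```

Call:
move_arm(rows=[[[-0.001,0,0],[0,0,0],-1],[[-0.001,0,0],[0,0,0],-1]])

```text
t: 16.5
tool_pos: [0.5965, 0.0532, 0.1902]
eef_rot: [0.0, -3.139, 0.0]
contact_force: [-6.1, -0.0, -3.4]
finger_gap: 0.007
grasp_force: 3.0
```

Run:
```python
from h import *
s=bot.state();print(s['t'],s['tool_pos'],s['contact_force'])
im=bot.grab_frame('scene'); print(best('scene','knob'))
```

```text
16.5 [0.59650598 0.05319748 0.19018891] [-6.11015973e+00 -3.37107744e-03 -3.39678598e+00]
[([0.6191, 0.0527, 0.2021], 0.68)]
```

Call:
move_arm(rows=[[[-0.001,0,0],[0,0,0],-1],[[-0.002,0,0],[0,0,0],-1],[[-0.002,0,0],[0,0,0],-1]])

```text
t: 16.9
tool_pos: [0.5972, 0.0531, 0.19]
eef_rot: [0.0, -3.136, 0.001]
contact_force: [-9.5, -0.5, -1.8]
finger_gap: 0.006
grasp_force: 4.3
```

The force has climbed to 9.5 N while the tip barely advances, so the lever is at the slot's end. Back off, rise and check.

Call:
move_arm(rows=[[[0.01,0,0],[0,0,0],-1],[[0.03,0,0],[0,0,0],-1],[[0.055,0,0],[0,0,0],-1],[[0.065,0,-0.03],[0,0,0],-1],[[0.075,0,-0.07],[0,0,0],-1],[[0.085,0,-0.11],[0,0,0],-1],[[0.1,0,-0.15],[0,0,0],-1],[[0.13,0,-0.17],[0,0,0],-1],[[0.16,0,-0.17],[0,0,0],-1],[[0.16,0,-0.17],[0,0,0],-1]])

```text
t: 17.9
tool_pos: [0.439, 0.0535, 0.3648]
eef_rot: [-0.003, 3.13, 0.008]
contact_force: [0.7, 0.3, 0.4]
finger_gap: 0.006
grasp_force: 0.0
```

Run:
```python
from h import *
s=bot.state();print(s['t'],s['tool_pos'],s['contact_force'])
for c in('top','scene'):
    im=bot.grab_frame(c); print(c,best(c,'knob'),best(c,'ink_jar'),best(c,'tube_tall')); cv2.imwrite(f'pics/{c}6.png',im)
t=cv2.imread('pics/top6.png')[170:290,260:400];s=cv2.imread('pics/scene6.png')[200:320,240:380]
cv2.imwrite('pics/m6.png',cv2.resize(np.hstack([t,s]),None,fx=2.8,fy=2.8))
```

```text
17.9 [0.43902991 0.05351277 0.36476864] [0.72081429 0.29888762 0.39222153]
top [] [([0.6571, 0.0051, 0.1096], 0.95), ([0.3816, 0.3379, 0.0032], 0.74)] [([0.6344, 0.2691, -0.0022], 0.87)]
scene [([0.6231, 0.0533, 0.1986], 0.69)] [([0.6583, 0.0055, 0.1103], 0.98), ([0.6212, 0.0536, 0.2008], 0.15)] [([0.6356, 0.2679, -0.0007], 0.77)]
```

View pics/m6.png

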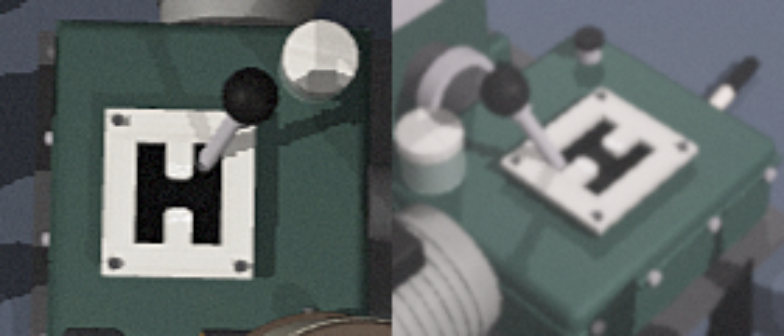

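Left half: the rod is in the far end of the roller-side leg at about (205, 165), with the knob at (250, 95). The knob reads (0.622, 0.053), a tilt of about 0.33 rad, so it is home. The jar and the tall tube have not moved, and the arm is clear.

```bash
python3 -c "
from plant import bot
print(bot.finish_job())"
```

```text
the job is handed in; nothing more can be done
None
```

The feed lever is now home in the far slot of the roller-side leg, moved only by gentle one-sided pushes (about 10 N at the end stop) in the order asked; the arm is clear, the ink jar and tall tube re-measured unmoved (the rest not re-checked), and the job is handed in at about 18 s.

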